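Free the jammed roasting rack

ROBOT

A 7-joint arm with a two-finger parallel gripper is mounted at the origin on the work surface. World frame = base frame: x ahead of the robot, y to its left, z up, the work surface at z = 0. Lengths are in m, angles in rad, forces in N, time in s.
With the tool pointing down it reaches from about 0.4 to 0.75 m from the base axis. Payload 19.5 kg.
Tool frame: the origin (TCP) lies on the front face of the gripper's body, between the roots of the fingers; the fingertips stand 73 mm ahead of it and the grasp point (between the pads) lies 54 mm ahead of it; z points along the fingers, y is the line along which they close (so a half turn about z gives the same grasp; the last joint's range is limited). The gripper opens to 85 mm and grips with 20 to 120 N. Pads are 22 mm wide; open, the fingers measure 114 mm over their backs; the gripper's body (76 mm by 85 mm) begins 54 mm behind the grasp point. The pads swing forward as they close: fully open they stand 13 mm farther back than shut.
Start: joints at [-0.042, 0.707, -0.028, 1.485, 0.022, 0.951, -0.075], TCP at [0.575, 0, 0.304] pointing down, gripper open.
Joint ranges: [-2.71, 2.71], [-0.32, 2.16], [-1.57, 1.52], [0, 2.45], [-1.46, 4.6], [0, 2.02], [-2.83, 2.83]. Speed limits (rad/s): [1.89, 1.89, 2.57, 2.57, 3.01, 3.01, 3.01].

INTERFACE

Orientations are given as a unit quaternion [w, x, y, z].
In Python, from station import arm gives the robot as it stands. The module is installed in compiled form; this text tells all that it offers.
- The arm moves only by the tool apply_moves, never from a script. Its argument "moves" is a list of rows, each a list of 6 numbers: the shift along the tool's x, y, z in mm, then the turn, a rotation vector about the tool's x, y, z in rad. In form: [[tx, ty, tz, wx, wy, wz], ...]. A call has 1 to 10 rows; each row shifts and turns the commanded pose from where the row before left it, along the tool's axes as they then stand; what a row does not reach is not made up. A row lasts 1/8 s, in which the tool goes at most 62.5 mm and 10.7 degrees, less where a joint would pass 70% of its speed; a pose out of reach is approached as far as the arm can. A call is refused whole if a number of a shift passes 62.5 or a number of a turn 0.188, either way. A call with a gripper value outside its range is refused whole. "fingers" is the opening, from 0 (shut) to 1 (fully open), set as the call begins (left out, the last holds). The fingers move at their own pace and stop on an object; the grip force is fixed at half the most. Time passes only in rows, so rows that do not move let the fingers close. It gives the time, the measured TCP pose, the force, the opening and the grip force at its end, in the units of the state.
- arm.get_state(): the state, without advancing time (a new reading comes with each control period).
- arm.grab_frame(name): name is "scene" or "side" or "wrist"; returns the picture (384x512x3 uint8, red, green, blue); there is no depth.
- arm.calibration(name): a dict with "K" (3x3 intrinsics, pixels), "dist_coeffs" ([k1, k2, p1, p2, k3] as OpenCV has them; the pictures are not rectified), "view" (4x4, takes a point from world to camera coordinates). Camera axes: x right, y up, looking along -z (the intrinsics and any distortion apply to the point x, -y, -z); pixel columns grow to the right and rows downward; lengths in m; the calibration is good to about 2 mm. A picture is of the moment at which its call begins: read the wrist's pose just before it. calibration takes no time and is no camera call; for the wrist camera it gives the pose at the moment of the call.
- arm.hand_in(): hands the job in; it is judged then, once.
The state is a dict: "time_s": time; "qpos": joint angles; "dq": joint speeds; "joint_efforts": joint torques, N m; "ee_pos": TCP position; "ee_rot": TCP orientation; "contact_force": force on the tool from outside, world axes, zero at the start; "ft_torque": the same for the moment, N m; "finger_gap": finger opening in m; "grip_force": force on a finger pad.
Only numpy, scipy, OpenCV 4.12 (cv2) and the standard library are available. Lean on these libraries where they do the work, as an engineer would, in place of code of your own. Each camera call takes 0.05 s, during which the arm holds its last target. There are 200 camera calls.

TASK

The roasting rack has got jammed diagonally in the steel roasting pan, its corners caught under the pan's folded-in long rims. Take the rack by its wooden handle, turn it flat along the pan's sides while it is still down in the pan so that its corners come free, then lift it out and set it gently down flat on the middle of the dark slate slab. Leave the pan where it stands, and do not disturb the round copper trivet that has a similar handle.

Things in the scene. Friction and masses are not known exactly. Their poses are not given: they have to be found in the camera images.
- rack_grip (a point): Roasting rack: flat dark-steel grid 240 (x) x 150 (y) x 10 mm, about 0.45 kg, with a wooden bar handle above its centre. This point: centre of the bar, 62 mm above the rack's underside; bar 120 (x) x 16 (y) x 20 mm high, 42 mm free below it. z up. It lies in the pan turned 18 to 23 degrees from the pan's x, two opposite corners under the rims; within about 10 degrees it passes between them.
- pan: Loose steel roasting pan, 1.8 kg. Origin: centre of its underside; x along its length, z up. Inside 330 (x) x 240 (y) mm, 60 mm high, floor and walls 4 mm thick; a loop handle at each x end reaches 204 mm from the centre. Along both long sides the rim is folded 20 mm inward (z 56 to 60 mm), so the opening is 330 (x) x 200 mm (y).
- slate: The dark slate slab, fixed on the shelf: 300 (x) x 210 (y) x 12 mm thick. Origin: centre of its underside, the top is 12 mm higher. The rack is set down here. (A pale oak board of like size at the right edge is not it.)
- trivet_grip (a point): Bystander, to be left alone: a round copper trivet 130 mm across and 10 mm thick with a similar wooden bar handle, 90 x 16 x 20 mm. This point is the centre of the bar, 62 mm above the shelf.

How it is judged:
On the way, in this order (a step that is already met when the one before it is completed fails the run):
1. the rack is turned along the pan (within 11.5 degrees) while still down in it (angle between the x axis of rack_grip and the x axis of pan, either way round below 0.2 rad and z of rack_grip in the frame of pan below 0.1 m), for 0.1 s.
2. the rack is lifted out, its underside above the pan's rim (z of rack_grip in the frame of pan above 0.125 m), for 0.1 s.
At the end, for the whole second after the job is handed in: The rack lies flat (within 6 degrees) and still on the slate slab, its centre within 40 mm of the slab's centre, at any heading; the pan stands within 50 mm of where it was (horizontal distance between rack_grip and slate below 0.04 m and z of rack_grip in the frame of slate between 0.066 and 0.082 m and angle between rack_grip's own z axis and vertical below 0.1 rad and linear speed of rack below 0.02 m/s and distance of pan from where it was at the start of the episode below 0.05 m); the robot touches nothing.
It fails at once if the pan is lifted by more than 20 mm or dragged more than 50 mm (height (world z) of pan above 0.02 m or distance of pan from where it was at the start of the episode above 0.05 m).
It fails at once if the round trivet is moved more than 20 mm (distance of trivet_grip from where it was at the start of the episode above 0.02 m).
It fails at once if the rack is dropped or slammed onto the slab (over 0.5 m/s within 40 mm of it) (linear speed of rack above 0.5 m/s and horizontal distance between rack_grip and slate below 0.12 m and z of rack_grip in the frame of slate below 0.114 m).
It also fails if it takes over 51 s, if anything falls off the work surface, if the arm or the gripper's body presses on something with over 40 N, if the wrist force passes 120 N, or if a joint passes its speed limit or range.

## Working session

There is one attempt and no reset: what is moved stays moved. The work goes in short steps, Python scripts to look and compute and a tool call to move; the robot and the scene stay as the last step left them, time stands still between calls to the robot, and variables do not carry over. Pictures are saved under pics/ and viewed, at most 10 in all, crops included, and the job is handed in when it is done.

Besides the shell and the picture viewer there is one more tool, called as a command line: name --pt "numbers of a row" for each row, then --argument value for the rest. apply_moves: Moves the arm, as the interface text tells. Its arguments: {"type":"object","properties":{"moves":{"type":"array","items":{"type":"array","items":{"type":"number"}}},"fingers":{"type":"number"}},"required":["moves"]}

```bash
mkdir -p pics; cat > h.py <<'E'
import numpy as np, cv2
from station import arm
def snap(n,f):
    c=arm.calibration(n); im=arm.grab_frame(n); cv2.imwrite('pics/'+f,im[:,:,::-1]); np.savez('pics/'+f+'.npz',im=im,K=c["K"],d=c["dist_coeffs"],V=c["view"]); return im
def ray(f,uv):
    z=np.load('pics/'+f+'.npz'); p=cv2.undistortPoints(np.array([[uv]],float),np.array(z['K']),np.array(z['d']))[0,0]
    V=z['V']; R=V[:3,:3]; o=-R.T@V[:3,3]; return o,R.T@np.array([p[0],-p[1],-1])
def at(f,uv,h):
    o,d=ray(f,uv); return o+d*(h-o[2])/d[2]
E
python3 - <<'E'
from h import *
ims=[snap(n,n+'0.png') for n in("scene","side","wrist")]
print(arm.get_state())
for n in("scene","side","wrist"):print(arm.calibration(n)["view"])
a=cv2.resize(ims[0],(800,600));cv2.imwrite('pics/a.png',a[:,:,::-1])
b=cv2.resize(ims[1],(800,600));cv2.imwrite('pics/b.png',b[:,:,::-1])
b=cv2.resize(ims[2],(800,600));cv2.imwrite('pics/c.png',b[:,:,::-1])
E
```

```text
{'time_s': 0.15, 'qpos': array([-0.04169082,  0.70697475, -0.02761422,  1.48486861,  0.02198574,
        0.95090108, -0.07551177]), 'dq': array([-0.00063288,  0.00069052, -0.00069924,  0.00075715, -0.00085712,
       -0.0005878 , -0.00153434]), 'joint_efforts': array([-2.72933512e-04, -8.83303356e+01,  1.23416293e+00, -2.36189121e+01,
        1.69090542e-02,  5.40951354e-03,  2.67545431e-05]), 'ee_pos': array([5.74867839e-01, 4.35122419e-07, 3.03531816e-01]), 'ee_rot': array([-2.95987176e-04,  7.07118587e-01,  7.07094848e-01, -3.04991821e-04]), 'contact_force': array([ 0.28515831,  0.34828212, -0.00570092]), 'ft_torque': array([ 0.01642095, -0.02632762,  0.01595615]), 'grip_force': 0.0, 'finger_gap': 0.08529288632705627}
[[-0.86502776  0.50138096  0.01854996  0.49703146]
 [-0.2698357  -0.49607859  0.82528463  0.10808661]
 [ 0.42298424  0.70888868  0.56441224 -1.12784195]
 [ 0.          0.          0.          1.        ]]
[[-0.68674516 -0.72679933  0.01199233  0.41189744]
 [ 0.47231845 -0.43362677  0.7673872  -0.35245593]
 [-0.5525363   0.53266365  0.64107182 -0.63633203]
 [ 0.          0.          0.          1.        ]]
[[ 9.99999275e-01 -7.84226050e-04 -9.14072714e-04 -5.73893884e-01]
 [ 5.18244060e-04  9.65284127e-01 -2.61201620e-01  3.36881369e-02]
 [ 1.08718100e-03  2.61200956e-01  9.65283833e-01 -3.78236476e-01]
 [ 0.00000000e+00  0.00000000e+00  0.00000000e+00  1.00000000e+00]]
```

View pics/a.png

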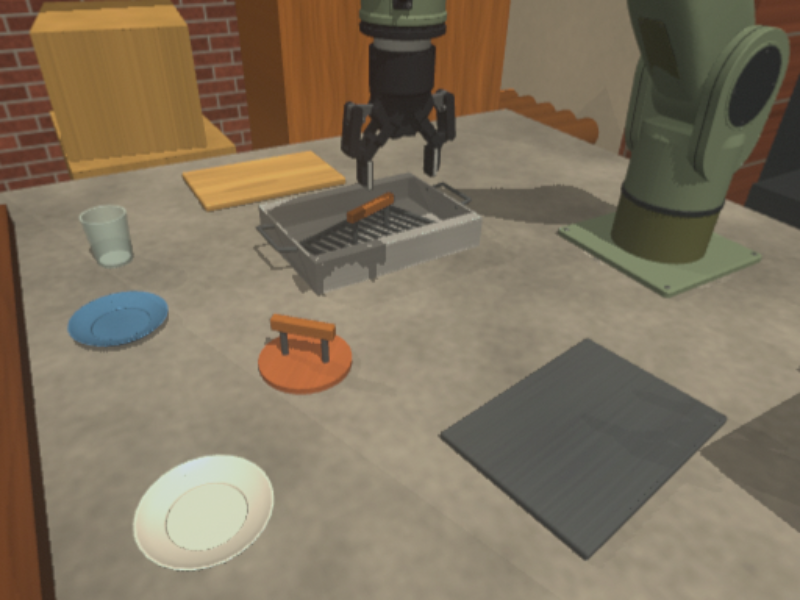

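View pics/c.png

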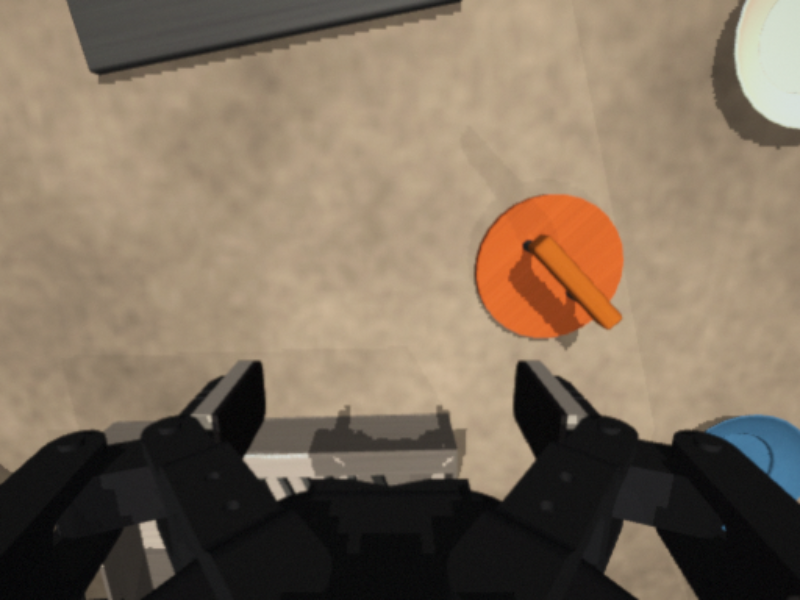

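The scene view shows the pan under the gripper at about (370,230), the slate at about (585,445), and the trivet at about (305,350). I'll enlarge the pan and look at the side view.

```bash
python3 - <<'E'
import cv2
s=cv2.imread('pics/scene0.png')
c=s[105:195,150:320];cv2.imwrite('pics/d.png',cv2.resize(c,None,fx=4.7,fy=4.7,interpolation=cv2.INTER_CUBIC))
E
```

```text
(no output)
```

View pics/d.png

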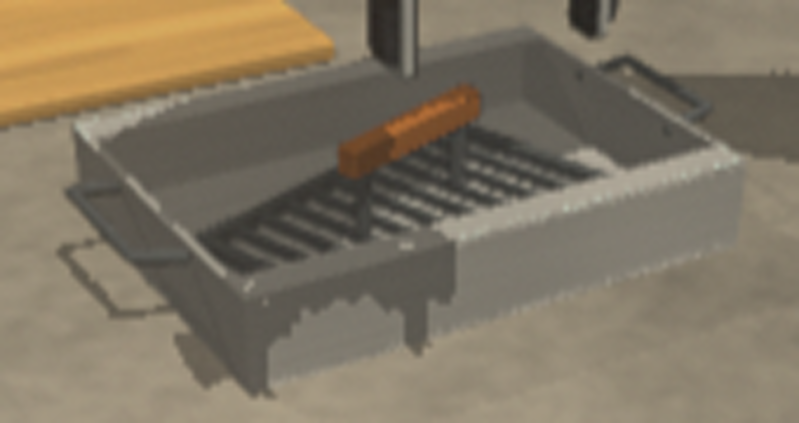

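View pics/b.png

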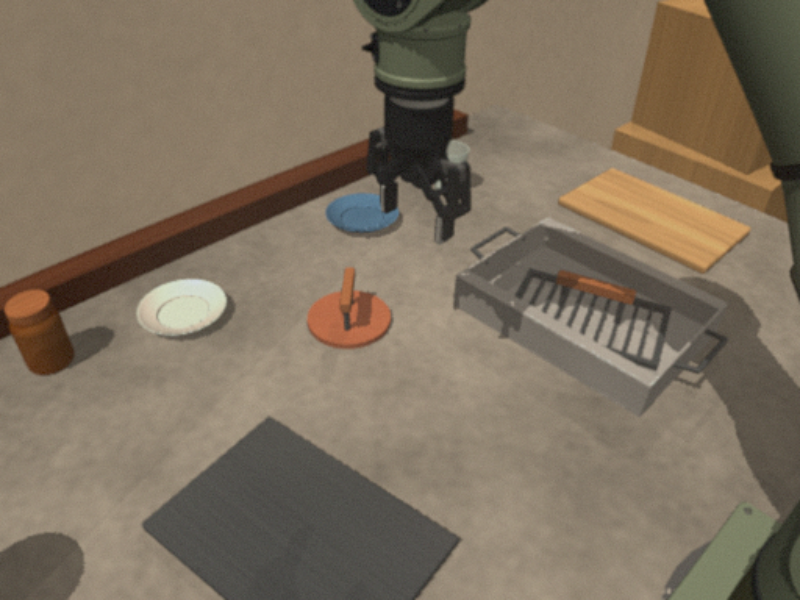

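```bash
python3 - <<'E'
from h import *
C=lambda x,y:(150+x/4.7,105+y/4.7)
S=lambda x,y:(x/1.5625,y/1.5625)
def tri(a,b):
    (o,d),(p,e)=ray('scene0.png',a),ray('side0.png',b)
    d/=np.linalg.norm(d);e/=np.linalg.norm(e)
    s=np.linalg.lstsq(np.c_[d,-e],p-o,rcond=None)[0];return ((o+s[0]*d)+(p+s[1]*e))/2,np.linalg.norm(o+s[0]*d-p-s[1]*e)
print('bar tri',tri(C(411,131),S(596,288)))
print('bar ctr z',at('scene0.png',C(411,131),.066),at('side0.png',S(596,288),.066))
for n,q in dict(barL=(350,158),barR=(471,106)).items(): print(n,at('scene0.png',C(*q),.066)[:2])
for q in((558,279),(634,297)):print('side bar',at('side0.png',S(*q),.066)[:2])
for q in((247,293),(78,125),(525,28),(742,158)):print('pan',at('scene0.png',C(*q),.06)[:2])
for q in((456,280),(548,220),(724,306),(641,396)):print('panside',at('side0.png',S(*q),.06)[:2])
for q in((588,339),(727,418),(586,552),(441,435)):print('slate',at('scene0.png',S(*q),.012)[:2])
for q in((268,418),(459,540),(143,525)):print('slateside',at('side0.png',S(*q),.012)[:2])
for q in((303,328),):print('triv',at('scene0.png',S(*q),.062)[:2],tri(S(303,328),S(348,290)))
E
```

```text
bar tri (array([ 0.4609815 , -0.28584102,  0.06104075]), np.float64(0.00010796821215305688))
bar ctr z [ 0.46588879 -0.27670233  0.066     ] [ 0.45800318 -0.27951108  0.066     ]
barL [ 0.51555005 -0.26092952]
barR [ 0.41516678 -0.29114831]
side bar [ 0.51111316 -0.25466761]
side bar [ 0.4060716  -0.30395063]
pan [ 0.62973524 -0.15427763]
pan [ 0.63841482 -0.39184845]
pan [ 0.31050751 -0.39750481]
pan [ 0.29984029 -0.16036344]
panside [ 0.62068702 -0.14231199]
panside [ 0.6300373 -0.3910614]
panside [ 0.30188092 -0.39707328]
panside [ 0.29343385 -0.13785335]
slate [0.34165612 0.16118637]
slate [0.306759   0.36196562]
slate [0.59474496 0.40896587]
slate [0.63398062 0.21224916]
slateside [0.62454125 0.21041494]
slateside [0.33282428 0.15826661]
slateside [0.58823825 0.41056766]
triv [0.71782843 0.00082636] (array([ 0.71571772, -0.00548315,  0.05750404]), np.float64(0.0007804630169984761))
```

Estimates: bar centre is about (0.462, -0.280) with heading about 21°. The pan heading is about 1°, and the slate centre is about (0.466, 0.285). The side view agrees with this: bar at (596,288), slate corner at (459,540). I'm moving above the bar and turning to its heading.

apply_moves --pt "-28 -11.3 0 0 0 0" --pt "-28 -11.3 0 0 0 0" --pt "-28 -11.3 0 0 0 0" --pt "-28 -11.3 0 0 0 0" --pt "-28 -11.3 0 0 0 0" --pt "-28 -11.3 0 0 0 0" --pt "-28 -11.3 0 0 0 0" --pt "-28 -11.3 0 0 0 0" --pt "-28 -11.3 0 0 0 0" --pt "-28 -11.3 0 0 0 0" --fingers 1

```text
time_s: 1.4
ee_pos: [0.4615, -0.2809, 0.3038]
ee_rot: [-0.0, 0.707, 0.707, -0.0]
contact_force: [0.2, 0.0, 0.0]
finger_gap: 0.0853
grip_force: 0.0
```

apply_moves --pt "0 0 0 0 0 0.15" --pt "0 0 0 0 0 0.15" --pt "0 0 0 0 0 0.15" --pt "0 0 0 0 0 0.15" --pt "0 0 0 0 0 0.15" --pt "0 0 0 0 0 0.15" --pt "0 0 10 0 0 0.15" --pt "0 0 20 0 0 0.15" --pt "0 0 20 0 0 0" --pt "0 0 0 0 0 0"

```text
time_s: 2.65
ee_pos: [0.4617, -0.2797, 0.253]
ee_rot: [-0.001, 0.983, 0.184, -0.001]
contact_force: [-0.2, -0.5, 0.8]
finger_gap: 0.0855
grip_force: 0.0
```

```bash
python3 - <<'E'
from h import *
s=arm.get_state();print(s['time_s'],s['ee_pos'],s['ee_rot'],s['qpos'])
im=snap('wrist','w1.png');cv2.imwrite('pics/w1b.png',cv2.resize(im,(800,600))[:,:,::-1])
im=snap('scene','s1.png')
E
```

```text
2.65 [ 0.46168624 -0.27972835  0.25295462] [-7.24559735e-04  9.82841525e-01  1.84448259e-01 -9.22342503e-04] [ 0.34778135  0.73958183  0.26166404  1.68596405 -0.25776359  0.75237643
 -0.46612003]
```

View pics/w1b.png

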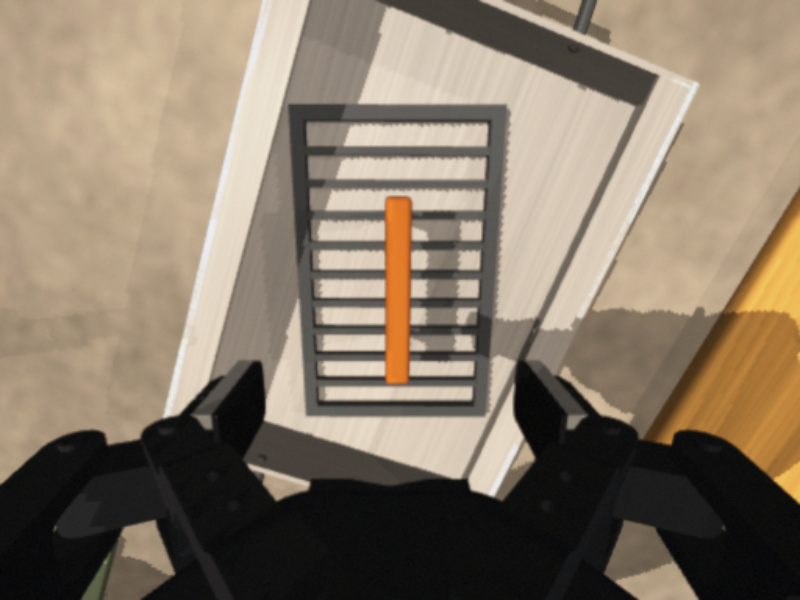

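The bar runs straight up the wrist picture from (398,197) to (397,383), so the heading is right. The pan rims are also visible. I'll work out the remaining offset.

```bash
python3 - <<'E'
from h import *
S=lambda x,y:(x/1.5625,y/1.5625)
P=lambda q,h:at('w1.png',S(*q),h)[:2]
a,b=P((398,198),.076),P((397,375),.076)   # end-top edges
print(a,b,np.linalg.norm(a-b),(a+b)/2,np.degrees(np.arctan2(*(a-b)[::-1])))
for p,q in(((265,0),(165,420)),((697,88),(497,497))):
    p,q=P(p,.06),P(q,.06);print(p,q,np.degrees(np.arctan2(*(p-q)[::-1])))
s=arm.get_state();from scipy.spatial.transform import Rotation as R
w=s['ee_rot'];M=R.from_quat([*w[1:],w[0]]).as_matrix();print(M)
c=np.append((a+b)/2,.120);print('tool shift mm',1000*M.T@(c-s['ee_pos']))
E
```

```text
[ 0.517752   -0.26316672] [ 0.41381299 -0.30351739] 0.11149661397762224 [ 0.4657825  -0.28334205] 21.21695661835405
[ 0.58948528 -0.15666638] [ 0.3143188  -0.16534211] 1.8058819064519325
[ 0.63749747 -0.4018375 ] [ 0.34071966 -0.41365601] 2.2804693082611163
[[ 9.31982826e-01  3.62502389e-01  1.74818284e-04]
 [ 3.62502417e-01 -9.31982817e-01 -1.64566866e-04]
 [ 1.03271755e-04  2.16745543e-04 -9.99999971e-01]]
tool shift mm [  2.28310081   4.30642178 134.4117375 ]
```

apply_moves --pt "0 3.5 20 0 0 0" --pt "0 0 22 0 0 0" --pt "0 0 22 0 0 0" --pt "0 0 22 0 0 0" --pt "0 0 20 0 0 0" --pt "0 0 14 0 0 0" --pt "0 0 10 0 0 0" --pt "0 0 4 0 0 0" --pt "0 0 0 0 0 0" --pt "0 0 0 0 0 0"

```text
time_s: 4.0
ee_pos: [0.4634, -0.2833, 0.1203]
ee_rot: [0.0, 0.983, 0.184, 0.0]
contact_force: [-0.2, -0.0, 0.9]
finger_gap: 0.0857
grip_force: 0.0
```

apply_moves --pt "0 0 0 0 0 0" --pt "0 0 0 0 0 0" --pt "0 0 0 0 0 0" --pt "0 0 0 0 0 0" --pt "0 0 0 0 0 0" --pt "0 0 0 0 0 0" --pt "0 0 0 0 0 0" --pt "0 0 0 0 0 0" --fingers 0

```text
time_s: 5.0
ee_pos: [0.4633, -0.2833, 0.1201]
ee_rot: [0.0, 0.983, 0.184, 0.0]
contact_force: [-0.9, 0.1, 6.2]
finger_gap: 0.0152
grip_force: 59.7
```

apply_moves --pt "0 0 -2 0 0 0" --pt "0 0 -2 0 0 0" --pt "0 0 0 0 0 0.056" --pt "0 0 0 0 0 0.056" --pt "0 0 0 0 0 0.056" --pt "0 0 0 0 0 0.056" --pt "0 0 0 0 0 0.056" --pt "0 0 0 0 0 0.056" --pt "0 0 0 0 0 0" --pt "0 0 0 0 0 0"

```text
time_s: 6.25
ee_pos: [0.4632, -0.2833, 0.1239]
ee_rot: [-0.0, 1.0, 0.018, -0.0]
contact_force: [1.4, 0.1, -3.7]
finger_gap: 0.015
grip_force: 58.5
```

```bash
python3 - <<'E'
from h import *
s=arm.get_state();print(s['time_s'],s['ee_pos'],s['ft_torque'],s['contact_force'],s['qpos'])
a=snap('wrist','w2.png');b=snap('scene','s2.png');
b=cv2.resize(b[95:205,140:330],None,fx=2.1,fy=2.1)
o=np.zeros((600,512,3),np.uint8);o[:384]=a;h=min(216,b.shape[0]);o[384:384+h,:b.shape[1]]=b[:h]
cv2.imwrite('pics/w2b.png',o[:,:,::-1])
E
```

```text
6.25 [ 0.4632159  -0.28325533  0.12387774] [-0.00423581  0.01684295 -0.01176287] [ 1.39213284  0.14860634 -3.72490375] [ 0.3620986   0.95386671  0.24735263  1.77276829 -0.45485706  0.47177651
 -0.61736068]
```

View pics/w2b.png

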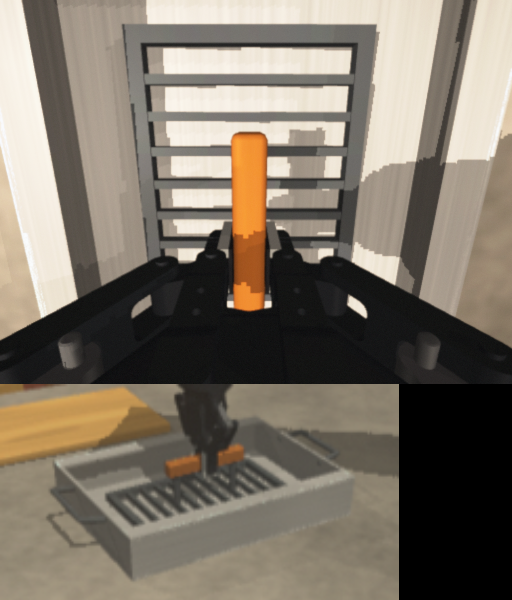

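The rack is parallel to the pan and clear of both rims, and the full weight (3.7 N) is on the gripper. Lifting it now.

apply_moves --pt "0 0 -8 0 0 0" --pt "0 0 -14 0 0 0" --pt "0 0 -16 0 0 0" --pt "0 0 -16 0 0 0" --pt "0 0 -16 0 0 0" --pt "0 0 -16 0 0 0" --pt "0 0 -16 0 0 0" --pt "0 0 -16 0 0 0" --pt "0 0 -10 0 0 0" --pt "0 0 0 0 0 0"

```text
time_s: 7.6
ee_pos: [0.4633, -0.2833, 0.2526]
ee_rot: [0.0, 1.0, 0.017, 0.0]
contact_force: [-0.5, 0.1, -4.2]
finger_gap: 0.0151
grip_force: 58.8
```

apply_moves --pt "0.8 -20 0 0 0 0" --pt "1.1 -28 0 0 0 0" --pt "1.1 -28 0 0 0 0" --pt "1.1 -28 0 0 0 0" --pt "1.1 -28 0 0 0 0" --pt "1.1 -28 0 0 0 0" --pt "1.1 -28 0 0 0 0" --pt "1.1 -28 0 0 0 0" --pt "1.1 -28 0 0 0 0" --pt "1.1 -28 0 0 0 0"

```text
time_s: 8.85
ee_pos: [0.4639, -0.0094, 0.2515]
ee_rot: [-0.0, 1.0, 0.018, -0.0]
contact_force: [0.2, -0.3, -4.2]
finger_gap: 0.0152
grip_force: 58.8
```

apply_moves --pt "1.1 -28 0 0 0 0" --pt "1.1 -28 0 0 0 0" --pt "1.1 -28 0 0 0 0" --pt "1.1 -28 0 0 0 0" --pt "1.1 -28 0 0 0 0" --pt "1.1 -28 0 0 0 0" --pt "1.1 -28 0 0 0 0" --pt "1.1 -28 0 0 0 0" --pt "1.1 -28 0 0 0 0" --pt "0 -20 0 0 0 0"

```text
time_s: 10.1
ee_pos: [0.4641, 0.2627, 0.2514]
ee_rot: [0.0, 1.0, 0.018, -0.001]
contact_force: [0.9, -0.2, -4.1]
finger_gap: 0.0149
grip_force: 58.9
```

apply_moves --pt "0 -14 0 0 0 -0.06" --pt "0 -9 0 0 0 -0.06" --pt "0 0 0 0 0 0" --pt "0 0 0 0 0 0"

```text
time_s: 10.6
ee_pos: [0.4638, 0.2833, 0.252]
ee_rot: [0.0, 0.997, 0.077, -0.0]
contact_force: [0.5, -0.2, -3.8]
finger_gap: 0.0149
grip_force: 58.9
```

```bash
python3 - <<'E'
from h import *
s=arm.get_state();print(s['time_s'],s['ee_pos'],s['ee_rot'],s['qpos'])
a=snap('side','d3.png');cv2.imwrite('pics/d3b.png',cv2.resize(a,(800,600))[:,:,::-1])
a=snap('wrist','w3.png');
E
```

```text
10.6 [0.46375405 0.28332127 0.25197514] [ 1.19600587e-04  9.97061730e-01  7.66021682e-02 -2.59894461e-05] [-0.86414941  0.78467012  0.50537633  1.67978737 -0.49304634  0.80720783
 -1.55260612]
```

View pics/w3.png

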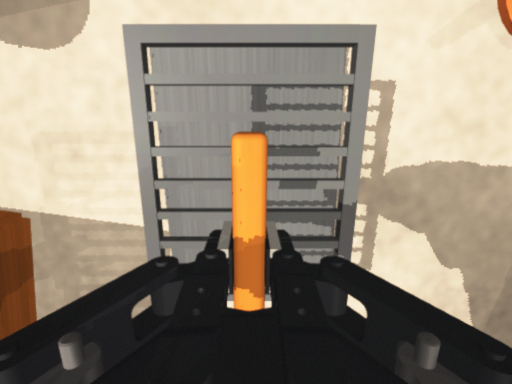

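View pics/d3b.png

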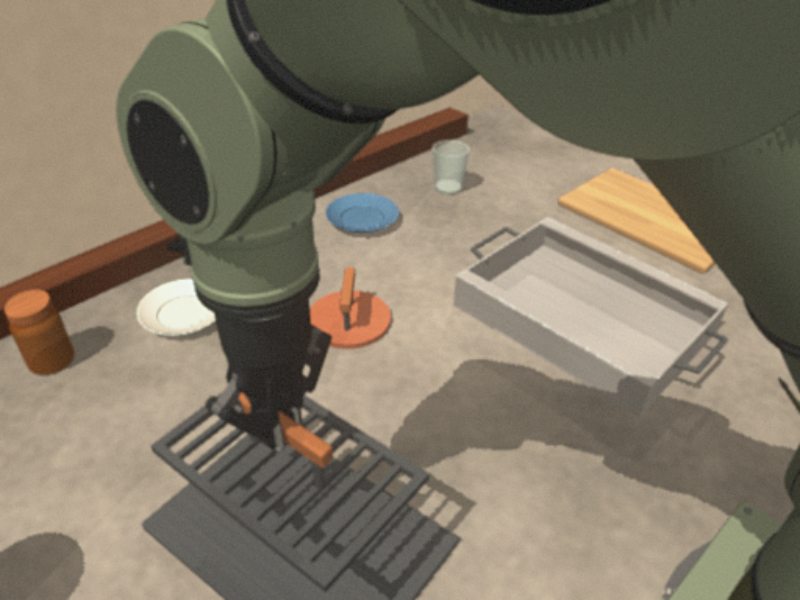

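The rack hangs level over the slate. The pan is unmoved at (590,310), and the trivet is untouched. Lowering now.

apply_moves --pt "0 0 12 0 0 0" --pt "0 0 18 0 0 0" --pt "0 0 18 0 0 0" --pt "0 0 18 0 0 0" --pt "0 0 18 0 0 0" --pt "0 0 14 0 0 0" --pt "0 0 10 0 0 0" --pt "0 0 7 0 0 0" --pt "0 0 4 0 0 0" --pt "0 0 2 0 0 0"

```text
time_s: 11.95
ee_pos: [0.4636, 0.2841, 0.1309]
ee_rot: [-0.0, 0.997, 0.077, 0.0]
contact_force: [0.4, 0.1, -4.3]
finger_gap: 0.0153
grip_force: 58.8
```

apply_moves --pt "0 0 1 0 0 0" --pt "0 0 1 0 0 0" --pt "0 0 0.5 0 0 0" --pt "0 0 0 0 0 0"

```text
time_s: 12.45
ee_pos: [0.4636, 0.2841, 0.1284]
ee_rot: [-0.0, 0.997, 0.077, -0.0]
contact_force: [-1.0, 0.5, -3.1]
finger_gap: 0.0147
grip_force: 58.8
```

apply_moves --pt "0 0 0.5 0 0 0" --pt "0 0 0.5 0 0 0" --pt "0 0 0 0 0 0" --pt "0 0 0 0 0 0"

```text
time_s: 12.95
ee_pos: [0.4636, 0.2841, 0.1281]
ee_rot: [-0.0, 0.997, 0.077, 0.0]
contact_force: [-4.1, -1.8, 13.3]
finger_gap: 0.015
grip_force: 61.4
```

Contact: the vertical force is now +13 N. Releasing and retreating.

apply_moves --pt "0 0 0 0 0 0" --pt "0 0 0 0 0 0" --pt "0 0 0 0 0 0" --pt "0 0 0 0 0 0" --pt "0 0 0 0 0 0" --pt "0 0 0 0 0 0" --pt "0 0 0 0 0 0" --fingers 1

```text
time_s: 13.82
ee_pos: [0.4636, 0.2841, 0.1274]
ee_rot: [-0.0, 0.997, 0.077, -0.0]
contact_force: [-0.7, 1.0, 0.8]
finger_gap: 0.0851
grip_force: 0.0
```

apply_moves --pt "0 0 -6 0 0 0" --pt "0 0 -14 0 0 0" --pt "0 0 -20 0 0 0" --pt "0 0 -20 0 0 0" --pt "0 0 -20 0 0 0" --pt "0 0 -20 0 0 0" --pt "0 0 -20 0 0 0" --pt "0 0 -10 0 0 0" --pt "0 0 0 0 0 0" --pt "0 0 0 0 0 0"

```text
time_s: 15.08
ee_pos: [0.4634, 0.284, 0.2569]
ee_rot: [0.0, 0.997, 0.077, -0.0]
contact_force: [-0.3, -0.2, -0.9]
finger_gap: 0.0857
grip_force: 0.0
```

```bash
python3 - <<'E'
from h import *
s=arm.get_state();print(s['time_s'],s['ee_pos'],s['contact_force'])
a=snap('wrist','w4.png');b=snap('scene','s4.png');o=cv2.resize(np.hstack([a,b]),(800,300));cv2.imwrite('pics/f.png',o[:,:,::-1])
E
```

```text
15.075 [0.46338961 0.28404092 0.25689141] [-0.28113126 -0.24161204 -0.90993108]
```

View pics/f.png

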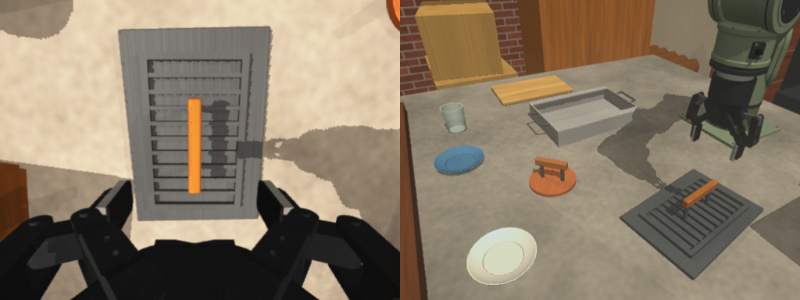

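The rack lies flat and centred on the slate (bar at (195,145) in the wrist view). The gripper is clear, and the pan and trivet are unmoved.

```bash
python3 -c "
from station import arm
print(arm.hand_in())"
```

```text
the job is handed in; nothing more can be done
None
```

The rack was turned straight in the pan, lifted out and set down flat on the middle of the slate slab; pan and trivet look unmoved in the last picture, and the job was handed in at about 15 s of robot time (no verdict was returned).

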